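Find the rail's index notch with the stop pin

ROBOT

A 6-joint arm with a two-finger parallel gripper is mounted at the origin on the work surface. World frame = base frame: x ahead of the robot, y to its left, z up, the work surface at z = 0. Lengths are in mm, angles in rad, forces in N, time in s.
With the tool pointing down it reaches from about 350 to 975 mm from the base axis. Payload 7.1 kg.
Tool frame: the origin (TCP) lies at the very end of the fingers, on their centre line; the grasp point (between the pads) lies 19 mm behind it; z points along the fingers, y is the line along which they close (so a half turn about z gives the same grasp; the last joint's range is limited). The gripper opens to 88 mm and grips with 3 to 60 N. Pads are 20 mm wide; open, the fingers measure 115 mm over their backs; the gripper's body (75 mm by 178 mm) begins 61 mm behind the grasp point.
Start: joints at [-1.214, 0.423, 1.63, -0, 1.089, -0.019], TCP at [229.402, -581.36, 222.675] pointing down, gripper open.
Joint ranges: [-3, 3], [-0.9, 2.11], [0.09, 2.58], [-1.31, 4.45], [0.11, 2.69], [-2.54, 2.54]. Speed limits (rad/s): [2.39, 2.39, 3.01, 3.14, 3.14, 3.14].

INTERFACE

Orientations are given as a rotation vector (axis times angle).
In Python, from workcell import get_obs, get_image, job, models gives the robot as it stands.
- The arm moves only by the tool jog_arm, never from a script. Its argument "increments" is one flat list of numbers, 7 for each row, row after row: the turn, a rotation vector about the tool's x, y, z in degrees, then the shift along the tool's x, y, z in mm, then the opening in per cent of the stroke, from 0 (shut) to 100 (fully open). A call has 1 to 12 rows; each row shifts and turns the commanded pose from where the row before left it, along the tool's axes as they then stand; what a row does not reach is not made up. A row lasts 1/8 s, in which the tool goes at most 62.5 mm and 10.7 degrees, less where a joint would pass 70% of its speed; a pose out of reach is approached as far as the arm can. A call is refused whole if a number of a shift passes 62.5 or a number of a turn 10.7, either way. A call with a gripper value outside its range is refused whole. The fingers move at their own pace and stop on an object; the grip force is fixed at half the most. Time passes only in rows, so rows that do not move let the fingers close. It gives the time, the measured TCP pose, the force, the opening and the grip force at its end, in the units of the state.
- get_obs(): the state, without advancing time (a new reading comes with each control period).
- get_image(name): name is "scene" or "side" or "wrist"; returns a dict with "pixels" (420x560x3 uint8, blue, green, red), "depth" (420x560 float32, mm along the optical axis (not along the pixel's ray), 0 where there is no reading), "fx", "fy", "cx", "cy" (pixels), "k1" (the pictures are not rectified: a ray, as slopes to the right and down, at radius r is drawn at 1 + k1 r^2 times it, then the intrinsics apply), "cam_to_world" (4x4, takes a point from camera to world coordinates); the wrist camera has in their place "tool_from_camera" (4x4, takes a point from camera to tool coordinates, whose origin is the TCP and whose axes are the flange's). Camera axes: x right, y up, looking along -z (the intrinsics and any distortion apply to the point x, -y, -z); pixel columns grow to the right and rows downward; lengths in mm; the calibration is good to about 2 mm. A picture is of the moment at which its call begins: read the wrist's pose just before it.
- job.close_job(): hands the job in; it is judged then, once.
Trained networks look in the newest picture that a camera, given by its name, has taken for a name from the list of things; names that differ only in an ending like _2 or _b are one class to them, and where a whole thing is asked for, a point or a joint stands for the part that bears it (a point fixed in the world has none). Each returns a list of dicts, best first, with "p" (0 to 1); they miss things now and then, are a little off and sometimes report something else, mostly with a low value. They report only what shows in the picture. A call takes as long as a camera call. They do not tell look-alikes from the thing itself.
- models.look_for(target, camera): "centre" ([x, y, z] in mm, in world coordinates, good to about 4 mm: the middle of the surface that is visible of it).
- models.regions_of(target, camera): "region" (420x560 bool, what is visible of it).
The state is a dict: "t": time; "qpos": joint angles; "qvel": joint speeds; "joint_torque": joint torques, N m; "ee_pos": TCP position; "orientation": TCP orientation; "ft_force": force on the tool from outside, world axes, zero at the start; "moment": the same for the moment, N m; "width": finger opening in mm; "grasp_force": force on a finger pad.
Only numpy, scipy, OpenCV 4.12 (cv2) and the standard library are available. Lean on these libraries where they do the work, as an engineer would, in place of code of your own. Each camera call takes 0.05 s, during which the arm holds its last target. There are 200 camera calls.

TASK

Take the metal stop pin out of the wooden stand and set its tip down on the floor of the slot in the aluminium rail, near either end. Keeping the tip lightly on the floor, drag it gently along the slot until it drops into the hidden notch, then stop, let it down until its collar is flush on the rail, and leave it standing there upright. Do not press or shove hard on the rail (stay below 25 N), and leave everything else as it is.

Things in the scene. Friction and masses are not known exactly. Their poses are not given: they have to be found in the camera images.
- pin_grip (a point): stop pin, loose, plain metal, about 100 g, upright in either hole of the stand. Point on its axis, mid-height of its round aluminium grip (20 mm diameter, 44 mm tall). Below the grip a steel collar (36 mm diameter, 6 mm thick), its underside 28 mm below this point; below that a steel shank, 10 mm diameter, 42 mm long. z up along the pin
- pin_tip (a point): lower end of the stop pin's shank, on its axis, 70 mm below pin_grip; the last 3 mm taper to 6 mm diameter. z up along the pin
- stand: wooden tool stand, fixed, 60 x 150 x 52 mm (its x, y, z), origin under its centre; two holes of 15 mm diameter, 48 mm deep, 42 mm to either side of the centre along its y. The pin's collar rests on its top
- rail: aluminium rail, fixed, 58 mm wide (its x), 260 mm long (its y), top 48 mm above the bench; origin under its centre. Along its middle a slot 14 mm wide, open upward, flat rigid dark floor 30 mm below the top, from y = -110 to +110 mm; upper edges bevelled to 26 mm wide. The graduation lines on its top tell nothing about the notch
- slot (a point): middle of the slot's floor, 18 mm above the bench; x across the slot, y along it, z up. The one notch in the floor has its centre somewhere between y = -40 and +40 mm (not measured); it is as wide as the slot, 16 mm long along y, upright walls, 14 mm deep. In it the pin drops 12 mm, till its collar rests on the rail's top
- slot_end_a (a point): set-down place on the slot's floor 85 mm from its middle, towards the slot's +y end. The tip must first touch the floor here or at slot_end_b (within 20 mm), and may not be lifted 5 mm or more off the floor in the stretch between
- slot_end_b (a point): the same at the slot's -y end; either place will do
- needle_handle: slim dark wooden needle handle, standing in the other hole of the stand; 92 mm long, tapered, wooden, with a 28 mm wooden collar; origin at its lower tip. Not used
- vial_a: small amber glass vial with black cap, 26 mm across, 60 mm tall; origin under its centre. Not used
- vial_b: small clear glass vial with black cap, 26 mm across, 60 mm tall; origin under its centre. Not used
- jar: glass jar with white lid, 64 mm across, 60 mm tall; origin under its centre. Not used
- specimen_box: open white box of pinned insects, 100 x 120 x 35 mm; origin under its centre. Not used
- specimen_tray: open white box of pinned insects, 120 x 160 x 35 mm; origin under its centre. Not used
- brush: small brush lying on the bench, 160 mm long; origin under it. Not used
- stop_pin: the stop pin itself; origin at its tip, as pin_tip
Mind the look-alikes: they are no part of the job. What is shaped like the stop_pin but pink or yellow is not meant.

How it is judged:
By the outcome, as a careful person would: the job done as asked, in the order asked, and still so for the second after the job is handed in, with the robot touching nothing.
It also fails if it takes over 64 s, if anything falls off the work surface, if the arm or the gripper's body presses on something with over 40 N, if the wrist force passes 120 N, or if a joint passes its speed limit or range.

## Working session

There is one attempt and no reset: what is moved stays moved. The work goes in short steps, Python scripts to look and compute and a tool call to move; the robot and the scene stay as the last step left them, time stands still between calls to the robot, and variables do not carry over. Pictures are saved under pics/ and viewed, at most 10 in all, crops included, and the job is handed in when it is done.

Besides the shell and the picture viewer there is one more tool, called by a JSON object that holds its "api" and its "payload", one argument or row to a line. jog_arm: Moves the arm, as the interface text tells. Its arguments: {"type":"object","properties":{"increments":{"type":"array"}},"required":["increments"]}

```bash
mkdir -p pics; cat > h.py <<'E'
import numpy as np, cv2
from scipy.spatial.transform import Rotation as R
from workcell import get_obs, get_image, job, models
def T_of(im, o):
    if "cam_to_world" in im: return np.array(im["cam_to_world"])
    T=np.eye(4); T[:3,:3]=R.from_rotvec(o["orientation"]).as_matrix(); T[:3,3]=o["ee_pos"]
    return T@np.array(im["tool_from_camera"])
def world(im,T,uv):
    # all px -> world by depth
    uv=np.atleast_2d(uv).astype(float)
    d=im["depth"][uv[:,1].astype(int),uv[:,0].astype(int)]
    r=rays(im,uv); p=np.c_[r*d[:,None]]
    return p@T[:3,:3].T+T[:3,3]
def rays(im,uv):
    K=np.array([[im["fx"],0,im["cx"]],[0,im["fy"],im["cy"]],[0,0,1.]])
    xy=np.array([(u-im["cx"],v-im["cy"]) for u,v in uv])/[im["fx"],im["fy"]]
    rd=np.hypot(*xy.T); r=rd.copy()
    for _ in range(20): r=rd/(1+im["k1"]*r*r)
    s=np.where(rd>0,r/np.maximum(rd,1e-9),1)
    xy=xy*s[:,None]
    return np.c_[xy[:,0],-xy[:,1],-np.ones(len(xy))]
def at_z(im,T,uv,z):
    r=rays(im,np.atleast_2d(uv))@T[:3,:3].T; c=T[:3,3]
    return c+r*((z-c[2])/r[:,2])[:,None]
def proj(im,T,P):
    q=(np.atleast_2d(P)-T[:3,3])@T[:3,:3]
    xy=np.c_[q[:,0],-q[:,1]]/(-q[:,2:]); xy=xy*(1+im["k1"]*(xy**2).sum(1))[:,None]
    return xy*[im["fx"],im["fy"]]+[im["cx"],im["cy"]]
E
python3 - <<'E'
from h import *
np.set_printoptions(precision=1,suppress=True)
o=get_obs(); print(o["t"],o["ee_pos"],o["orientation"],o["ft_force"],o["width"])
ims=[]
for c in ["scene","side"]:
    im=get_image(c); cv2.imwrite(f"pics/{c}0.png",im["pixels"]); T=T_of(im,o)
    for n in ["stop_pin","pin_grip","stand","rail","slot","needle_handle"]:
        for d in models.look_for(n,c)[:4]: print(c,n,round(d["p"],2),np.array(d["centre"]),proj(im,T,d["centre"])[0])
E
```

```text
0.0 [ 229.2 -580.9  221.9] [-3.1 -0.6  0. ] [-0.8  0.3  0.1] 87.7543538301391
scene stop_pin 0.83 [378.3 278.5  58.7] [425.4 230.8]
scene stop_pin 0.69 [378.5 191.   57.2] [395.  215.1]
scene stop_pin 0.64 [467.  235.1  66.2] [391.2 239.3]
scene pin_grip 0.74 [376.5 188.9  56.2] [394.7 214.6]
scene pin_grip 0.64 [374.2 273.6  52.5] [424.  230.7]
scene pin_grip 0.59 [469.4 237.8  72.7] [392.  238.5]
scene stand 0.9 [492.5 288.3  49.1] [403.5 261.1]
scene stand 0.59 [489.1 315.2  67.6] [415.8 260.9]
scene stand 0.53 [701.2 269.1  16.8] [341.8 320.2]
scene stand 0.36 [544.1 -71.9  40.7] [277.3 205.9]
scene rail 0.92 [547.8 -75.4  36.3] [275.5 207.2]
scene rail 0.71 [493.7 287.4  47.7] [402.8 261.6]
scene slot 0.64 [546.7 -75.6  40.5] [275.7 205.8]
scene needle_handle 0.54 [488.4 318.8  67.4] [417.3 261.6]
side stop_pin 0.75 [369.7 191.7  51.5] [264.2 317.7]
side stop_pin 0.72 [365.8 275.5  55.3] [235.4 346.4]
side stop_pin 0.69 [375.2  93.2  39.9] [292.9 290.4]
side stop_pin 0.56 [454.  241.2  68.7] [216.1 304.5]
side pin_grip 0.96 [366.2 276.6  55.8] [234.9 346.5]
side pin_grip 0.88 [458.4 241.5  68.6] [214.5 303.4]
side pin_grip 0.64 [365.2 189.2  59.2] [266.7 315.8]
side stand 0.73 [453.2 282.3  50.2] [201.5 323.5]
side rail 0.69 [525.2 -74.   41.5] [288.5 220.4]
side slot 0.73 [523.  -72.3  40.2] [288.8 221.5]
side slot 0.29 [455.4 241.6  70.1] [215.4 303.8]
side needle_handle 0.68 [481.4 318.6  54.9] [177.1 326. ]
```

View pics/scene0.png

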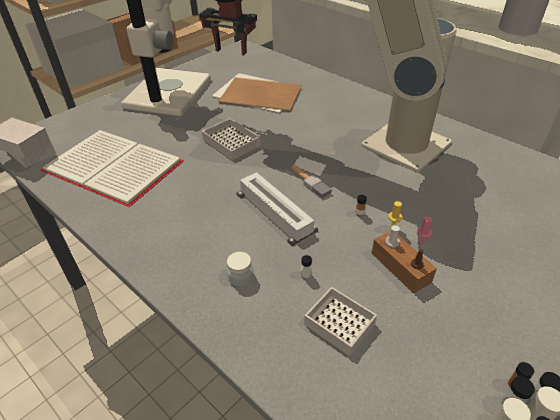

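View pics/side0.png

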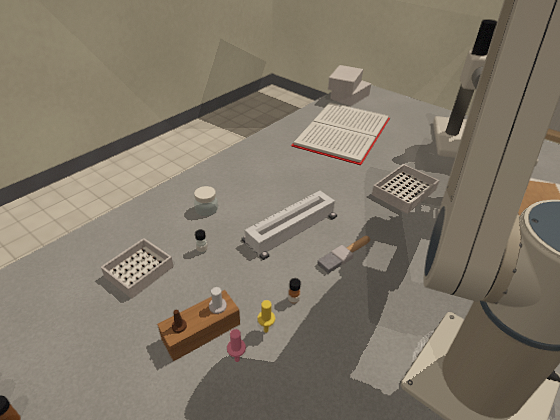

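The bare metal pin is at scene (393,237) and side (216,300), in the stand. The yellow pin at scene (396,212) and the pink one at (426,228) are look-alikes standing on the bench. The dark needle handle is at scene (419,258). I'll confirm the pin in a crop, then measure the rail and stand.

```bash
python3 - <<'E'
from h import *
np.set_printoptions(precision=2,suppress=True)
o=get_obs()
for c in ["scene","side"]:
    im=get_image(c); T=T_of(im,o)
    for n,ztop in [("rail",48),("stand",52)]:
        best=models.regions_of(n,c)[0]; m=best["region"]&(im["depth"]>0)
        v,u=np.nonzero(m); P=world(im,T,np.c_[u,v]); 
        k=abs(P[:,2]-ztop)<4; Q=P[k][:,:2].astype(np.float32)
        (cx,cy),(w,h),a=cv2.minAreaRect(Q); print(c,n,round(best["p"],2),k.sum(),"zmed",np.median(P[k][:,2]),"rect",cx,cy,w,h,a)
    if c=="scene":
        cv2.imwrite("pics/crop.png",cv2.resize(im["pixels"][190:300,350:460],(550,550),interpolation=cv2.INTER_CUBIC))
print(R.from_rotvec(o["orientation"]).as_matrix()); print(im and get_image("wrist")["tool_from_camera"])
E
```

```text
scene rail 0.77 1006 zmed 47.2579279505789 rect 534.810302734375 -89.27214050292969 260.7987976074219 62.552188873291016 80.28093719482422
scene stand 0.92 932 zmed 51.67854572025266 rect 472.2344970703125 275.743896484375 152.7619171142578 65.02568817138672 75.76040649414062
side rail 0.81 1137 zmed 47.193108035629166 rect 531.3818359375 -92.34719848632812 262.11279296875 60.7596321105957 80.4826431274414
side stand 0.64 1510 zmed 51.25343430917775 rect 469.138427734375 274.755859375 149.95260620117188 62.83298873901367 75.55304718017578
[[ 0.93  0.37  0.  ]
 [ 0.37 -0.93 -0.  ]
 [ 0.    0.   -1.  ]]
[[  -0.      0.95    0.3    83.54]
 [   1.      0.     -0.     -0.5 ]
 [  -0.      0.3    -0.95 -162.28]
 [   0.      0.      0.      1.  ]]
```

View pics/crop.png

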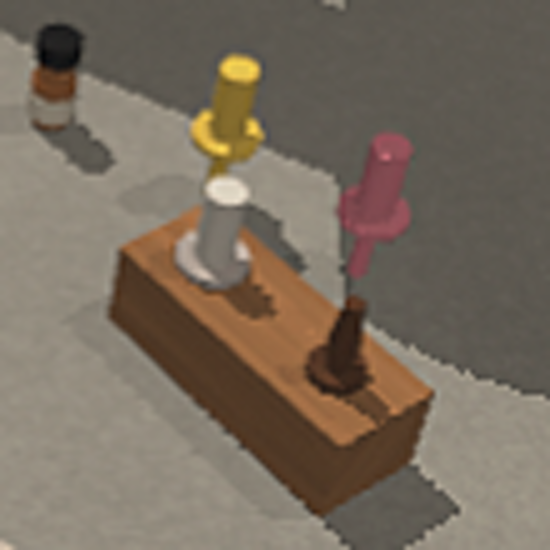

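Crop: the bare metal pin is at crop (225,230), in the stand hole nearer the rail. Its grey grip and collar fit the description. The yellow pin (235,110) and pink pin (380,200) stand on the bench behind it. Rail centre is about (533,-91), slot heading about 80.4°, and the pin is at about (460,234). Next I go over to the pin with the closing line along the rail's direction.

{"api": "jog_arm", "payload": {
  "increments": [0,0,10.5,30,0,-10,68,0,0,10.5,30,0,-10,68,0,0,10.4,30,0,0,68,0,0,0,0,-55,0,68,0,0,0,0,-60,0,68,0,0,0,0,-60,0,68,0,0,0,0,-60,0,68,0,0,0,0,-60,0,68,0,0,0,0,-60,0,68,0,0,0,0,-60,0,68,0,0,0,0,-60,0,68,0,0,0,0,-60,0,68]
}}

```text
t: 2.55
ee_pos: [408.7, -35.4, 243.1]
orientation: [3.13, -0.271, 0.002]
ft_force: [1.2, -0.3, 0.7]
width: 59.8
grasp_force: 0.0
```

{"api": "jog_arm", "payload": {
  "increments": [0,0,0,1,-50,0,68,0,0,0,1,-55,0,68,0,0,0,1,-55,0,68,0,0,0,1,-55,0,68,0,0,0,0,-40,0,68,0,0,0,0,-20,0,68,0,0,0,0,0,0,68,0,0,0,0,0,0,68]
}}

```text
t: 3.55
ee_pos: [459.1, 231.7, 242.5]
orientation: [3.129, -0.271, -0.001]
ft_force: [-0.1, 0.3, -0.0]
width: 59.5
grasp_force: 0.0
```

```bash
python3 - <<'E'
from h import *
np.set_printoptions(precision=2,suppress=True)
o=get_obs(); im=get_image("wrist"); T=T_of(im,o); cv2.imwrite("pics/w1.png",im["pixels"])
print(o["ee_pos"],o["orientation"],o["qpos"],o["ft_force"])
for n in ["stop_pin","pin_grip"]:
    for d in models.look_for(n,"wrist")[:4]: print(n,round(d["p"],2),np.array(d["centre"]),proj(im,T,d["centre"])[0])
for d in models.regions_of("stop_pin","wrist"):
    m=d["region"]&(im["depth"]>0); v,u=np.nonzero(m); P=world(im,T,np.c_[u,v])
    col=im["pixels"][m].mean(0)
    for z0,z1 in [(98,106),(55,61)]:
        k=(P[:,2]>z0)&(P[:,2]<z1)
        if k.sum()>10:
            Q=P[k]; c,r=cv2.minEnclosingCircle(Q[:,:2].astype(np.float32)); print(round(d["p"],2),col,z0,k.sum(),np.median(Q,0),Q.mean(0),c,r)
E
```

```text
[459.15 231.73 242.51] [ 3.13 -0.27 -0.  ] [ 0.44  0.24  1.85 -0.    1.05  2.19] [-0.08  0.29 -0.03]
stop_pin 0.78 [378.5 189.6  48.5] [323.34 241.79]
stop_pin 0.76 [465.1 232.6  71.2] [276.81 184.4 ]
stop_pin 0.62 [375.9 268.6  59.3] [260.51 257.66]
pin_grip 0.94 [462.7 233.4  69.3] [276.48 186.23]
pin_grip 0.93 [375.8 267.7  58.9] [261.27 257.47]
pin_grip 0.78 [377.5 192.2  51.8] [321.71 243.95]
pin_grip 0.48 [478.4 310.   56.6] [207.83 181.81]
0.88 [ 38.13 142.06 175.25] 55 33 [378.4  188.37  57.76] [377.56 188.21  58.07] (371.3769836425781, 187.41529846191406) 9.919845581054688
0.85 [157.75 172.16 185.06] 98 295 [460.93 234.37 102.21] [460.71 234.33 102.14] (460.4208679199219, 234.52703857421875) 9.779121398925781
0.85 [157.75 172.16 185.06] 55 367 [467.24 230.69  58.21] [465.54 232.92  58.18] (460.3377990722656, 234.37472534179688) 17.623516082763672
0.61 [108.89  96.76 187.63] 55 32 [377.67 270.04  58.22] [376.87 270.54  58.18] (372.5118713378906, 271.9561767578125) 9.294252395629883
```

View pics/w1.png

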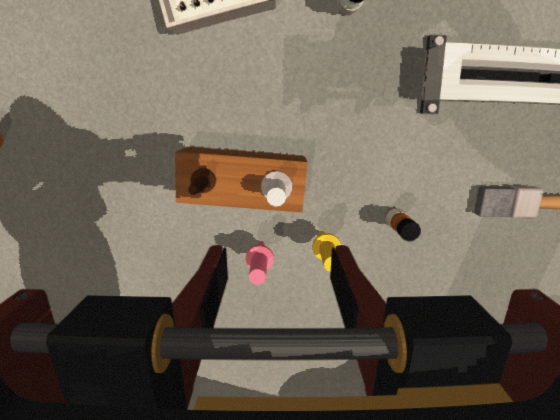

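The wrist picture shows the metal pin at (276,187), in the stand hole next to the dark handle at (203,180). The yellow pin is at (328,245) and the pink one at (260,260). The grip's top circle and the collar agree on (460.4, 234.5), and the top height of 102 matches. I descend now.

{"api": "jog_arm", "payload": {
  "increments": [0,0,0,0.8,-3,40,68,0,0,0,0,0,45,68,0,0,0,0,0,40,68,0,0,0,0,0,25,68,0,0,0,0,0,15,68,0,0,0,0,0,10,68,0,0,0,0,0,4,68,0,0,0,0,0,0,68,0,0,0,0,0,0,68]
}}

```text
t: 4.88
ee_pos: [461.3, 236.1, 64.3]
orientation: [-3.129, 0.27, -0.002]
ft_force: [0.5, -0.1, -0.1]
width: 59.7
grasp_force: 0.0
```

{"api": "jog_arm", "payload": {
  "increments": [0,0,0,0,0,0,0,0,0,0,0,0,0,0,0,0,0,0,0,0,0,0,0,0,0,0,0,0,0,0,0,0,0,0,0,0,0,0,0,0,0,0]
}}

```text
t: 5.62
ee_pos: [460.8, 235.7, 63.7]
orientation: [3.13, -0.27, -0.0]
ft_force: [-0.3, -0.1, 0.3]
width: 19.4
grasp_force: 30.0
```

```bash
python3 - <<'E'
from h import *
for i in range(4):
    o=get_obs(); print(o["t"],o["ee_pos"],o["orientation"],o["ft_force"],o["moment"],o["width"],o["grasp_force"])
E
```

```text
5.625 [460.75863168 235.7176616   63.66187117] [ 3.12979287e+00 -2.70233283e-01 -2.81795207e-04] [-0.33434602 -0.0868668   0.30301751] [-0.07719733  0.02322348 -0.00776829] 19.442077634957595 30.000287890434265
5.625 [460.75863168 235.7176616   63.66187117] [ 3.12979287e+00 -2.70233283e-01 -2.81795207e-04] [-0.33434602 -0.0868668   0.30301751] [-0.07719733  0.02322348 -0.00776829] 19.442077634957595 30.000287890434265
5.625 [460.75863168 235.7176616   63.66187117] [ 3.12979287e+00 -2.70233283e-01 -2.81795207e-04] [-0.33434602 -0.0868668   0.30301751] [-0.07719733  0.02322348 -0.00776829] 19.442077634957595 30.000287890434265
5.625 [460.75863168 235.7176616   63.66187117] [ 3.12979287e+00 -2.70233283e-01 -2.81795207e-04] [-0.33434602 -0.0868668   0.30301751] [-0.07719733  0.02322348 -0.00776829] 19.442077634957595 30.000287890434265
```

{"api": "jog_arm", "payload": {
  "increments": [0,0,0,0,0,-10,0,0,0,0,0,0,-25,0,0,0,0,0,0,-30,0,0,0,0,0,0,-35,0,0,0,0,10,20,-20,0,0,0,0,15,45,0,0,0,0,0,20,55,0,0,0,0,0,15,55,0,0,0,0,0,10,50,0,0,0,0,0,10,40,0,0,0,0,0,0,20,0,0,0,0,0,0,0,0,0]
}}

```text
t: 7.12
ee_pos: [490.6, -59.8, 184.1]
orientation: [-3.13, 0.274, -0.0]
ft_force: [-0.3, 0.5, -0.7]
width: 19.6
grasp_force: 30.0
```

{"api": "jog_arm", "payload": {
  "increments": [0,0,0,0,0,0,0,0,0,0,0,0,0,0]
}}

```text
t: 7.38
ee_pos: [490.9, -57.8, 183.8]
orientation: [-3.13, 0.268, -0.0]
ft_force: [0.6, 0.2, -0.6]
width: 19.3
grasp_force: 30.0
```

```bash
cat > rail.py <<'E'
from h import *
np.set_printoptions(precision=2,suppress=True)
o=get_obs(); im=get_image("wrist"); T=T_of(im,o); cv2.imwrite("pics/w2.png",im["pixels"])
print(o["t"],o["ee_pos"],o["orientation"],o["ft_force"],o["width"],o["grasp_force"])
d=models.regions_of("rail","wrist")[0]; m=d["region"]&(im["depth"]>0)
v,u=np.nonzero(m); P=world(im,T,np.c_[u,v])
k=abs(P[:,2]-48)<4; r=cv2.minAreaRect(P[k][:,:2].astype(np.float32)); print("top",d["p"],k.sum(),np.median(P[k][:,2]),r)
k=(P[:,2]>10)&(P[:,2]<25); 
c=np.array(r[0]); a=np.deg2rad(80.3); ax=np.array([np.cos(a),np.sin(a)]); nx=np.array([ax[1],-ax[0]])
q=P[:,:2]-c; s=q@ax; t=q@nx
f=k&(abs(t)<15)&(abs(s)<115); print("floor",f.sum(),np.median(P[f][:,2]) if f.any() else 0)
# slot walls: top surface gap -> per 20 mm bin
for b in np.arange(-120,120,30):
    j=(s>b)&(s<b+30)&(P[:,2]>45.5)&(P[:,2]<52)
    tt=t[j]; L=tt[tt<-5]; H=tt[tt>5]; 
    if len(L) and len(H): print(b+15,"outer",L.min(),H.max(),"inner",L.max(),H.min(),"mid",(L.max()+H.min())/2,(L.min()+H.max())/2)
E
python3 rail.py
```

```text
7.375 [490.9  -57.79 183.81] [-3.13  0.27 -0.  ] [ 0.57  0.19 -0.59] 19.316851364997415 29.999848902225494
top 0.74 12330 48.117585154923944 ((531.740478515625, -92.61044311523438), (260.7461853027344, 58.55078125), 80.58695220947266)
floor 2438 18.321895490200887
-105 outer -28.679686386339075 29.748493026374376 inner -5.020305954467851 5.431473237544646 mid 0.20558364153839737 0.5344033200176508
-75 outer -27.90400836619229 29.275649335864248 inner -8.313690691849581 9.575225395630907 mid 0.6307673518906629 0.685820484835979
-45 outer -27.853676933785163 29.022449148861394 inner -8.562672784388937 9.416997778118754 mid 0.42716249686490837 0.5843861075381156
-15 outer -28.82505814897424 28.81218612933781 inner -8.512860387170566 10.29024279586402 mid 0.8886912043467268 -0.006436009818214572
15 outer -29.032142180824508 28.69660387314783 inner -8.607961088064261 10.272079341608247 mid 0.832059126771993 -0.16776915383833924
45 outer -28.761083467423514 28.758746381666445 inner -9.353088335766653 10.327635276580189 mid 0.48727347040676783 -0.0011685428785348506
75 outer -28.76797250904411 28.756316563031376 inner -8.470792570267244 9.57520161454655 mid 0.552204522139653 -0.00582797300636706
105 outer -28.67783311066929 28.54381406475239 inner -5.026787062961163 5.329550193979894 mid 0.15138156550936532 -0.06700952295845042
```

View pics/w2.png

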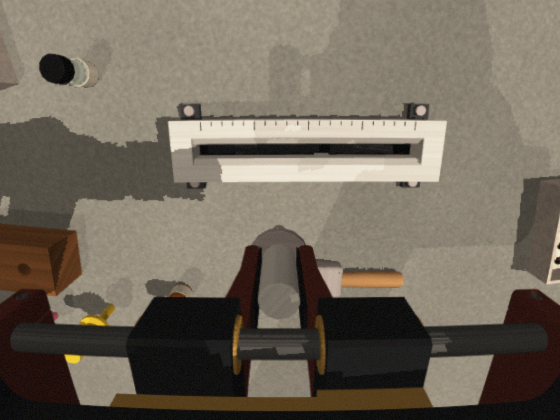

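The wrist picture shows the rail across (170–445, 120–182), with the slot along row 148 from column 195 to 422. The pin is held upright between the fingers at (280,260). Rail top measures 48.1 and the floor 18.3, as given. The near slot end (a) is 46.5 mm along tool x and -57.5 mm along tool y.

{"api": "jog_arm", "payload": {
  "increments": [0,0,0,15,-15,-2,0,0,0,0,20,-25,0,0,0,0,0,11.5,-17.5,10,0,0,0,0,0,0,25,0,0,0,0,0,0,25,0,0,0,0,0,0,14,0,0,0,0,0,0,0,0,0,0,0,0,0,0,0]
}}

```text
t: 8.48
ee_pos: [547.1, -9.9, 112.2]
orientation: [-3.13, 0.27, -0.001]
ft_force: [-0.2, 0.2, -1.3]
width: 19.4
grasp_force: 30.0
```

```bash
sed -i 's/w2.png/w3.png/' rail.py; python3 rail.py; python3 - <<'E'
from h import *
o=get_obs(); print(o["ee_pos"],o["ft_force"])
for c in ["scene","side"]:
    im=get_image(c); T=T_of(im,o); u,v=proj(im,T,[546,-9,60])[0].astype(int)
    globals()[c]=cv2.resize(im["pixels"][max(v-45,0):v+45,u-60:u+60],(390,292),interpolation=cv2.INTER_CUBIC)
w=cv2.imread("pics/w3.png")
cv2.imwrite("pics/chk.png",np.vstack([np.hstack([scene,side]),cv2.resize(w[60:280,130:450],(780,300))]))
E
```

```text
8.475 [547.08  -9.92 112.23] [-3.13  0.27 -0.  ] [-0.18  0.19 -1.31] 19.394465426234667 29.99977558851242
top 0.65 15907 48.19562323131336 ((531.83837890625, -92.86021423339844), (261.6038513183594, 59.62873458862305), 80.39276123046875)
floor 2303 18.716330024640683
-105 outer -28.44360234483564 29.850149181522323 inner -5.033248323985539 5.0628434242805875 mid 0.014797550147524152 0.7032734183433416
-75 outer -29.68743214861587 29.538218890768977 inner -8.181457159797082 10.504598886585795 mid 1.1615708633943562 -0.07460662892344594
-45 outer -29.369039205990628 29.658341168045453 inner -8.566690009140112 9.87472979923797 mid 0.6540198950489291 0.14465098102741258
-15 outer -29.58827227659328 29.80629921808907 inner -8.21572291623858 9.953006069294299 mid 0.8686415765278594 0.10901347074789491
15 outer -29.28631489028057 29.497850728226954 inner -8.205143593395938 10.066257561050913 mid 0.9305569838274872 0.10576791897319282
45 outer -29.189912433802014 29.38656515305639 inner -8.744686564658279 10.14962372144769 mid 0.7024685783947051 0.09832635962718861
75 outer -17.15635643028855 29.36861655661154 inner -8.595800198066026 9.567744335283985 mid 0.48597206860897924 6.106130063161494
105 outer -29.549942483780846 29.322932500227182 inner -5.12005266382438 5.1963351139238325 mid 0.03814122504972639 -0.11350499177683204
[547.18552116 -10.02980862 112.58111278] [ 0.19654791  0.49026679 -0.58288099]
```

View pics/chk.png

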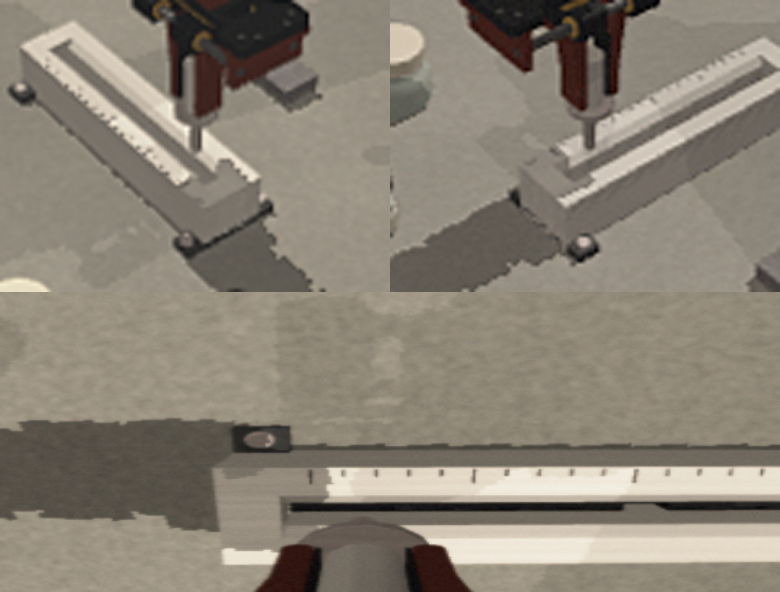

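The pin hangs just above the slot near its +y end in both outside views, and it is centred across the slot to within about 1 mm. I lower it, slowly near the floor.

{"api": "jog_arm", "payload": {
  "increments": [0,0,0,0,0,10,0,0,0,0,0,0,10,0,0,0,0,0,0,8,0,0,0,0,0,0,5,0,0,0,0,0,0,3,0,0,0,0,0,0,1,0,0,0,0,0,0,0,0]
}}

```text
t: 9.55
ee_pos: [546.6, -10.0, 74.8]
orientation: [-3.13, 0.27, -0.0]
ft_force: [0.2, 0.1, -1.4]
width: 19.2
grasp_force: 30.0
```

{"api": "jog_arm", "payload": {
  "increments": [0,0,0,0,0,1,0,0,0,0,0,0,0.5,0,0,0,0,0,0,0,0]
}}

```text
t: 9.93
ee_pos: [546.5, -10.0, 73.2]
orientation: [-3.13, 0.27, -0.0]
ft_force: [-0.4, 0.5, -0.1]
width: 19.4
grasp_force: 30.0
```

{"api": "jog_arm", "payload": {
  "increments": [0,0,0,0,0,0.5,0,0,0,0,0,0,0,0,0,0,0,0,0,0,0]
}}

```text
t: 10.3
ee_pos: [546.4, -10.0, 72.7]
orientation: [-3.13, 0.27, 0.0]
ft_force: [0.1, -0.1, -1.2]
width: 19.4
grasp_force: 30.0
```

{"api": "jog_arm", "payload": {
  "increments": [0,0,0,0,0,0.5,0,0,0,0,0,0,0,0,0,0,0,0,0,0,0]
}}

```text
t: 10.68
ee_pos: [546.5, -10.0, 72.2]
orientation: [3.13, -0.27, -0.0]
ft_force: [-0.3, -0.5, -0.8]
width: 19.2
grasp_force: 30.0
```

{"api": "jog_arm", "payload": {
  "increments": [0,0,0,0,0,0.5,0,0,0,0,0,0,0,0,0,0,0,0,0,0,0]
}}

```text
t: 11.05
ee_pos: [546.5, -10.0, 71.7]
orientation: [-3.13, 0.27, -0.0]
ft_force: [0.8, -0.3, -0.3]
width: 19.5
grasp_force: 30.0
```

{"api": "jog_arm", "payload": {
  "increments": [0,0,0,0,0,0.5,0,0,0,0,0,0,0,0,0,0,0,0,0,0,0]
}}

```text
t: 11.42
ee_pos: [546.7, -10.0, 71.5]
orientation: [-3.13, 0.27, -0.001]
ft_force: [-1.1, 0.4, 6.0]
width: 19.9
grasp_force: 30.0
```

The tip touched the floor at end a: TCP z 71.5, as predicted, with about 6 N. Now I drag gently towards the middle.

{"api": "jog_arm", "payload": {
  "increments": [0,0,0,0,1,0,0,0,0,0,0,2,0,0,0,0,0,0,2,0,0,0,0,0,0,0,0,0]
}}

```text
t: 11.92
ee_pos: [546.2, -14.8, 71.5]
orientation: [-3.13, 0.271, -0.002]
ft_force: [-0.0, 3.0, 4.9]
width: 19.5
grasp_force: 30.0
```

{"api": "jog_arm", "payload": {
  "increments": [0,0,0,0,2,0,0,0,0,0,0,3,0,0,0,0,0,0,3,0,0,0,0,0,0,0,0,0]
}}

```text
t: 12.42
ee_pos: [544.9, -22.9, 71.5]
orientation: [-3.13, 0.271, -0.002]
ft_force: [-0.5, 3.5, 5.3]
width: 19.6
grasp_force: 30.0
```

{"api": "jog_arm", "payload": {
  "increments": [0,0,0,0,2.5,0,0,0,0,0,0,2.5,0,0,0,0,0,0,2.5,0,0,0,0,0,0,0,0,0]
}}

```text
t: 12.92
ee_pos: [543.7, -30.2, 71.6]
orientation: [-3.13, 0.271, -0.002]
ft_force: [0.1, 2.7, 6.2]
width: 19.7
grasp_force: 30.0
```

{"api": "jog_arm", "payload": {
  "increments": [0,0,0,0,2.5,0,0,0,0,0,0,2.5,0,0,0,0,0,0,2.5,0,0,0,0,0,0,0,0,0]
}}

```text
t: 13.42
ee_pos: [542.4, -37.6, 71.6]
orientation: [-3.13, 0.271, -0.002]
ft_force: [0.8, 3.4, 5.4]
width: 19.6
grasp_force: 30.0
```

{"api": "jog_arm", "payload": {
  "increments": [0,0,0,0,2,0,0,0,0,0,0,2,0,0,0,0,0,0,2,0,0,0,0,0,0,0,0,0]
}}

```text
t: 13.92
ee_pos: [541.3, -43.5, 71.5]
orientation: [-3.13, 0.271, -0.002]
ft_force: [0.9, 2.9, 5.7]
width: 19.4
grasp_force: 30.0
```

{"api": "jog_arm", "payload": {
  "increments": [0,0,0,0,2,0,0,0,0,0,0,2,0,0,0,0,0,0,0,0,0]
}}

```text
t: 14.3
ee_pos: [540.4, -47.5, 71.4]
orientation: [-3.13, 0.271, -0.002]
ft_force: [0.4, 3.8, 5.7]
width: 19.6
grasp_force: 30.0
```

{"api": "jog_arm", "payload": {
  "increments": [0,0,0,0,2,0,0,0,0,0,0,2,0,0,0,0,0,0,0,0,0]
}}

```text
t: 14.68
ee_pos: [539.7, -51.5, 71.4]
orientation: [-3.13, 0.271, -0.001]
ft_force: [0.5, 3.1, 5.5]
width: 19.6
grasp_force: 30.0
```

{"api": "jog_arm", "payload": {
  "increments": [0,0,0,0,2,0,0,0,0,0,0,2,0,0,0,0,0,0,0,0,0]
}}

```text
t: 15.05
ee_pos: [539.0, -55.4, 71.4]
orientation: [-3.13, 0.271, -0.001]
ft_force: [0.4, 3.6, 5.6]
width: 19.3
grasp_force: 30.0
```

{"api": "jog_arm", "payload": {
  "increments": [0,0,0,0,2,0,0,0,0,0,0,2,0,0,0,0,0,0,0,0,0]
}}

```text
t: 15.42
ee_pos: [538.3, -59.4, 71.4]
orientation: [-3.13, 0.271, -0.001]
ft_force: [1.0, 3.5, 6.1]
width: 19.6
grasp_force: 30.0
```

{"api": "jog_arm", "payload": {
  "increments": [0,0,0,-0.1,2,0,0,0,0,0,0,2,0,0,0,0,0,0,0,0,0]
}}

```text
t: 15.8
ee_pos: [537.5, -63.3, 71.4]
orientation: [-3.13, 0.271, -0.001]
ft_force: [0.4, 3.7, 6.0]
width: 19.6
grasp_force: 30.0
```

{"api": "jog_arm", "payload": {
  "increments": [0,0,0,-0.1,2,0,0,0,0,0,0,2,0,0,0,0,0,0,0,0,0]
}}

```text
t: 16.18
ee_pos: [536.7, -67.2, 71.4]
orientation: [-3.13, 0.271, -0.001]
ft_force: [0.1, 3.2, 5.7]
width: 19.5
grasp_force: 30.0
```

{"api": "jog_arm", "payload": {
  "increments": [0,0,0,0,2,0,0,0,0,0,0,2,0,0,0,0,0,0,0,0,0]
}}

```text
t: 16.55
ee_pos: [536.0, -71.2, 71.4]
orientation: [-3.13, 0.271, -0.001]
ft_force: [-0.3, 2.6, 7.0]
width: 19.5
grasp_force: 30.0
```

{"api": "jog_arm", "payload": {
  "increments": [0,0,0,0,2,0,0,0,0,0,0,2,0,0,0,0,0,0,0,0,0]
}}

```text
t: 16.92
ee_pos: [535.3, -75.1, 71.5]
orientation: [-3.13, 0.271, -0.001]
ft_force: [0.7, 4.0, 6.1]
width: 19.7
grasp_force: 30.0
```

{"api": "jog_arm", "payload": {
  "increments": [0,0,0,0,2,0,0,0,0,0,0,2,0,0,0,0,0,0,0,0,0]
}}

```text
t: 17.3
ee_pos: [534.6, -79.0, 71.4]
orientation: [-3.13, 0.271, -0.001]
ft_force: [0.7, 3.6, 6.5]
width: 19.5
grasp_force: 30.0
```

{"api": "jog_arm", "payload": {
  "increments": [0,0,0,0,2,0,0,0,0,0,0,2,0,0,0,0,0,0,0,0,0]
}}

```text
t: 17.68
ee_pos: [533.9, -82.9, 71.4]
orientation: [-3.13, 0.271, -0.001]
ft_force: [1.0, 3.3, 6.4]
width: 19.4
grasp_force: 30.0
```

{"api": "jog_arm", "payload": {
  "increments": [0,0,0,0,2,0,0,0,0,0,0,2,0,0,0,0,0,0,0,0,0]
}}

```text
t: 18.05
ee_pos: [533.2, -86.9, 71.4]
orientation: [-3.13, 0.271, -0.001]
ft_force: [-0.7, 3.9, 6.2]
width: 19.3
grasp_force: 30.0
```

{"api": "jog_arm", "payload": {
  "increments": [0,0,0,0,2,0,0,0,0,0,0,2,0,0,0,0,0,0,0,0,0]
}}

```text
t: 18.42
ee_pos: [532.5, -90.8, 71.5]
orientation: [-3.13, 0.271, -0.001]
ft_force: [1.1, 4.8, 6.0]
width: 19.5
grasp_force: 30.0
```

{"api": "jog_arm", "payload": {
  "increments": [0,0,0,0,2,0,0,0,0,0,0,2,0,0,0,0,0,0,0,0,0]
}}

```text
t: 18.8
ee_pos: [531.8, -94.8, 71.5]
orientation: [-3.13, 0.271, -0.001]
ft_force: [0.6, 2.9, 7.0]
width: 19.3
grasp_force: 30.0
```

{"api": "jog_arm", "payload": {
  "increments": [0,0,0,0,2,0,0,0,0,0,0,2,0,0,0,0,0,0,0,0,0]
}}

```text
t: 19.18
ee_pos: [531.2, -98.7, 71.5]
orientation: [-3.13, 0.271, -0.001]
ft_force: [0.0, 3.1, 5.8]
width: 19.8
grasp_force: 30.0
```

{"api": "jog_arm", "payload": {
  "increments": [0,0,0,0,2,0,0,0,0,0,0,2,0,0,0,0,0,0,0,0,0]
}}

```text
t: 19.55
ee_pos: [530.2, -102.8, 71.2]
orientation: [3.13, -0.27, 0.0]
ft_force: [0.4, 1.7, 4.8]
width: 19.4
grasp_force: 30.0
```

{"api": "jog_arm", "payload": {
  "increments": [0,0,0,0,2,0,0,0,0,0,0,2,0,0,0,0,0,0,0,0,0]
}}

```text
t: 19.92
ee_pos: [528.8, -106.8, 70.7]
orientation: [3.13, -0.27, -0.002]
ft_force: [-0.0, 0.0, -0.2]
width: 19.5
grasp_force: 30.0
```

The floor force vanished and the tip sank at y≈-106.8, which puts the pin about 7 mm past the notch's near edge. I stop here, nudge to the middle and lower slowly.

{"api": "jog_arm", "payload": {
  "increments": [0,0,0,0.4,0.7,0,0,0,0,0,0,0,0.8,0,0,0,0,0,0,0.8,0,0,0,0,0,0,0,0]
}}

```text
t: 20.42
ee_pos: [529.7, -107.2, 69.5]
orientation: [-3.13, 0.27, 0.0]
ft_force: [-0.5, 0.4, -0.9]
width: 19.5
grasp_force: 30.0
```

{"api": "jog_arm", "payload": {
  "increments": [0,0,0,0,0,1,0,0,0,0,0,0,1,0,0,0,0,0,0,0,0]
}}

```text
t: 20.8
ee_pos: [529.7, -107.3, 67.5]
orientation: [-3.13, 0.27, 0.0]
ft_force: [-0.4, 0.3, -0.9]
width: 19.6
grasp_force: 30.0
```

{"api": "jog_arm", "payload": {
  "increments": [0,0,0,0,0,1.5,0,0,0,0,0,0,1.5,0,0,0,0,0,0,0,0]
}}

```text
t: 21.18
ee_pos: [529.6, -107.2, 64.4]
orientation: [-3.13, 0.27, 0.001]
ft_force: [0.1, 0.1, -0.6]
width: 19.6
grasp_force: 30.0
```

{"api": "jog_arm", "payload": {
  "increments": [0,0,0,0,0,1.5,0,0,0,0,0,0,1.5,0,0,0,0,0,0,0,0]
}}

```text
t: 21.55
ee_pos: [529.6, -107.2, 61.4]
orientation: [-3.13, 0.27, 0.0]
ft_force: [-0.1, -0.5, -1.6]
width: 19.3
grasp_force: 30.0
```

{"api": "jog_arm", "payload": {
  "increments": [0,0,0,0,0,0.8,0,0,0,0,0,0,0,0,0,0,0,0,0,0,0]
}}

```text
t: 21.92
ee_pos: [529.8, -107.3, 60.8]
orientation: [-3.13, 0.27, -0.0]
ft_force: [0.7, -0.2, -0.9]
width: 19.5
grasp_force: 30.0
```

{"api": "jog_arm", "payload": {
  "increments": [0,0,0,0,0,0.5,0,0,0,0,0,0,0,0,0,0,0,0,0,0,0]
}}

```text
t: 22.3
ee_pos: [529.7, -107.3, 60.3]
orientation: [3.13, -0.27, 0.0]
ft_force: [0.5, -0.6, -0.3]
width: 19.1
grasp_force: 30.0
```

{"api": "jog_arm", "payload": {
  "increments": [0,0,0,0,0,0.5,0,0,0,0,0,0,0,0,0,0,0,0,0,0,0]
}}

```text
t: 22.68
ee_pos: [529.8, -107.3, 59.8]
orientation: [-3.13, 0.27, -0.0]
ft_force: [1.3, -0.1, -0.8]
width: 19.5
grasp_force: 30.0
```

{"api": "jog_arm", "payload": {
  "increments": [0,0,0,0,0,0.4,0,0,0,0,0,0,0,0,0,0,0,0,0,0,0]
}}

```text
t: 23.05
ee_pos: [529.8, -107.3, 59.6]
orientation: [3.13, -0.27, 0.0]
ft_force: [-1.7, 1.0, 6.6]
width: 19.8
grasp_force: 30.0
```

The collar is seated: TCP z 59.6 is 12 mm below the floor contact, with 6.6 N. I release and go straight up.

{"api": "jog_arm", "payload": {
  "increments": [0,0,0,0,0,0,40,0,0,0,0,0,0,60,0,0,0,0,0,0,60,0,0,0,0,0,0,60,0,0,0,0,0,0,60]
}}

```text
t: 23.68
ee_pos: [529.7, -107.3, 59.3]
orientation: [-3.13, 0.27, 0.0]
ft_force: [-0.6, 0.1, -0.2]
width: 52.6
grasp_force: 0.0
```

{"api": "jog_arm", "payload": {
  "increments": [0,0,0,0,0,-10,60,0,0,0,0,0,-25,60,0,0,0,0,0,-40,60,0,0,0,0,0,-40,60,0,0,0,-30,0,-20,60,0,0,0,-30,0,0,60,0,0,0,0,0,0,60,0,0,0,0,0,0,60]
}}

```text
t: 24.68
ee_pos: [471.7, -97.2, 195.0]
orientation: [3.13, -0.27, 0.003]
ft_force: [0.1, -1.0, -0.6]
width: 52.7
grasp_force: 0.0
```

```bash
python3 - <<'E'
from h import *
np.set_printoptions(precision=1,suppress=True)
o=get_obs(); print(o["t"],o["ee_pos"],o["ft_force"],o["width"])
im=get_image("wrist"); T=T_of(im,o); w=im["pixels"]
for d in models.regions_of("stop_pin","wrist"):
    m=d["region"]&(im["depth"]>0); v,u=np.nonzero(m); P=world(im,T,np.c_[u,v])
    if abs(P[:,1].mean()+107)>40: continue
    for z0,z1 in [(94,103),(51,58)]:
        k=(P[:,2]>z0)&(P[:,2]<z1)
        if k.sum()>10: print(round(d["p"],2),z0,np.median(P[k],0),cv2.minEnclosingCircle(P[k][:,:2].astype(np.float32)))
C=[]
for c in ["scene","side"]:
    im=get_image(c); T=T_of(im,o); u,v=proj(im,T,[530,-107,60])[0].astype(int)
    C.append(cv2.resize(im["pixels"][max(v-45,0):v+45,u-60:u+60],(390,292),interpolation=cv2.INTER_CUBIC))
cv2.imwrite("pics/fin.png",np.vstack([np.hstack(C),cv2.resize(w[20:240,130:450],(780,300))]))
E
```

```text
24.675 [471.7 -97.2 195. ] [ 0.1 -1.  -0.6] 52.68445637294832
```

View pics/fin.png

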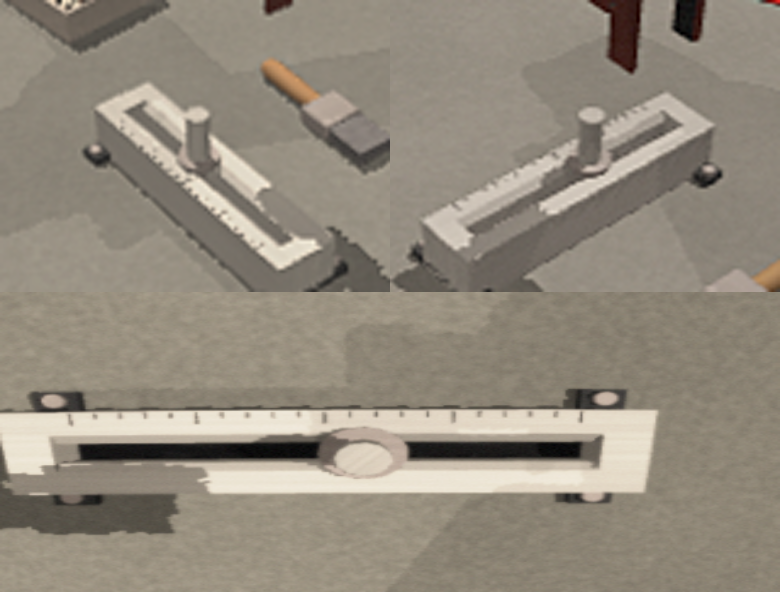

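The pin stands upright in the rail at crop (197,150), (592,145) and (362,455), collar flush on the rail's top, and the gripper is clear of it.

```bash
python3 -c "
from workcell import job
print(job.close_job())"
```

```text
the job is handed in; nothing more can be done
None
```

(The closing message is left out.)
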